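Bump the locked kitchen tongs open on the butcher block and lay them on the plate

ROBOT

A 6-joint arm with a two-finger parallel gripper is mounted at the origin on a cart in front of the work surface, level with it; the furniture and walls round the work are solid. World frame = base frame: x ahead of the robot, y to its left, z up, the work surface at z = 0. Lengths are in mm, angles in rad, forces in N, time in s.
With the tool pointing down it reaches from about 275 to 1000 mm from the base axis. Payload 8.4 kg.
Tool frame: the origin (TCP) lies on the centre line of the jaws, within the pads' length; the fingertips stand 17 mm ahead of it and the grasp point (between the pads) lies 2 mm behind it (r.tcp_to_tips is the z of the fingertips in the tool frame, in mm); z points along the fingers, y is the direction in which the jaws open and shut (so a half turn about z gives the same grasp; the last joint's range is limited). The gripper opens to 85 mm and grips with 20 to 120 N. Pads are 22 mm wide; open, the fingers measure 114 mm over their backs; the gripper's body (76 mm by 85 mm) begins 54 mm behind the grasp point. The pads swing forward as they close: fully open they stand 13 mm farther back than shut.
Start: joints at [-1.138, 0.353, 1.633, -0, 1.155, -0.002], TCP at [263.267, -566.85, 248.281] pointing down, gripper open.
Joint ranges: [-2.63, 2.63], [-0.92, 2.1], [0.06, 2.66], [-1.3, 4.44], [0, 2.69], [-3.02, 3.02]. Speed limits (rad/s): [2.22, 2.22, 2.79, 3.14, 3.14, 3.14].

INTERFACE

Orientations are given as [roll, pitch, yaw] about the fixed x, y, z axes, in that order (R = Rz(yaw) Ry(pitch) Rx(roll)).
In Python, from rig import r, cams, job gives the robot as it stands.
- The arm moves only by the tool drive_tool, never from a script. Its argument "deltas" is a list of rows, each a list of 4 numbers: the shift along the tool's x, y, z in cm, then the turn about the tool's z in rad. In form: [[x, y, z, roll], ...]. A call has 1 to 12 rows; each row shifts and turns the commanded pose from where the row before left it, along the tool's axes as they then stand; what a row does not reach is not made up. A row lasts 1/12 s, in which the tool goes at most 41.7 mm and 7.16 degrees, less where a joint would pass 70% of its speed; a pose out of reach is approached as far as the arm can. A call with a gripper value outside its range is refused whole. "jaw" is the closure, from 0 (fully open) to 1 (shut), set as the call begins (left out, the last holds). The fingers move at their own pace and stop on an object; "force" is the grip in N (left out, the last holds). Time passes only in rows, so rows that do not move let the fingers close. It gives the time, the measured TCP pose, the force and the opening at its end, in the units of the state.
- r.sense(): the state, without advancing time (a new reading comes with each control period).
- cams.grab_frame(name): name is "scene" or "top" or "wrist"; returns (picture, depth): 420x560x3 uint8, red, green, blue; 420x560 float32, mm along the optical axis (not along the pixel's ray), 0 where there is no reading.
- cams.camera_params(name): a dict with "fx", "fy", "cx", "cy" (pixels), "R" (3x3) and "t" (3): a world point X has camera coordinates R X + t. Camera axes: x right, y down, z forward; pixel columns grow to the right and rows downward; lengths in mm; the calibration is good to about 2 mm. The wrist camera is an equidistant fisheye: a pixel r from the principal point sees the ray r / f radians off the axis. A picture is of the moment at which its call begins: read the wrist's pose just before it. camera_params takes no time and is no camera call; for the wrist camera it gives the pose at the moment of the call.
- job.sign_off(): hands the job in, once; it reports no verdict.
The state is a dict: "clock": time; "qpos": joint angles; "qvel": joint speeds; "joint_efforts": joint torques, N m; "eef_pos": TCP position; "tcp_rot": TCP orientation; "contact_force": force on the tool from outside, world axes, zero at the start; "wrist_torque": the same for the moment, N m; "opening": opening from 0.0 (shut) to 1.0 (fully open).
Only numpy, scipy, OpenCV 4.12 (cv2) and the standard library are available. Lean on these libraries where they do the work, as an engineer would, in place of code of your own. Each camera call takes 0.05 s, during which the arm holds its last target. There are 200 camera calls.

TASK

Get the kitchen tongs ready for serving. They are locked shut: take hold of them and push the pull ring at their tail against the edge of the butcher block (not with the gripper itself) until the ring is fully home and the jaws spring open, then lay the open tongs down with both jaws well on the small white plate and let go. Leave the things on and around the block where they are.

Things in the scene. Friction and masses are not known exactly. Their poses are not given: they have to be found in the camera images.
- tongs: Locking steel kitchen tongs with a black nylon head and jaws, 200 mm long, lying on their side (arms open sideways, level), 0.18 kg. Origin: on the long axis, underneath, half way along; x from tail to jaws, y to the left arm, z up. Ring end at x = -94 mm (locked), jaws end at x = 107 mm. Arms 17 mm, paddle jaws 26 mm high; 20 mm wide shut, 75 mm at the open jaws.
- tongs_head (a point): Centre of the black head, the place to grip, 13 mm above the tongs' underside, at the tongs' x = -41 mm. The head is a box 54 mm long (x), 28 mm wide (y), 26 mm high; gripped across y it leaves the arms free, which turn on pivots at x = -24 mm, y = +-6.5 mm. Axes as the tongs'.
- tongs_ring (a joint): How far the pull ring is pushed into the head, m: 0 pulled out (tongs locked shut), 0.012 fully home (the head stops it). It slides along the tongs' +x against about 5 N of friction and stays where it is left; past about 0.007 its tongue inside the head frees the arms.
- jaw_left (a joint): Opening angle of the left arm, rad: near 0 shut, 0.24 fully open. A light spring (about 0.4 N at the jaw) throws it open once the lock is free.
- jaw_right (a joint): The same for the right arm.
- ring_end (a point): Middle of the straight rear bar of the pull ring (its rearmost surface), a steel bar 4.6 mm thick and 17 mm wide, 13 mm above the tongs' underside; it is what touches the block. Axes as the tongs'.
- left_tip (a point): Middle of the left jaw, mid height, 13 mm short of its end (tongs' x = 94 mm; y = 4 mm when shut, about 32 mm when open).
- right_tip (a point): The same point of the right jaw, on the -y side.
- block: Butcher block of wood, fixed, 160 mm deep (x) and 300 mm wide (y), origin under its centre on the worktop. Rubber feet lift it: its sides reach from 6 to 50 mm above the worktop. Its own x points away from the robot; the long front side (at its x = -80 mm) faces the robot and has free worktop before it, at least 200 mm deep, where the tongs and plate lie. An onion and a pepper mill stand on its rear half.
- block_edge (a point): Middle of the block's front side, 28 mm above the worktop; -x is the outward direction, y runs along the edge (150 mm each way).
- plate: Small round white plate, 140 mm across, rim 14 mm high, loose, about 0.4 kg; origin under its centre on the worktop.
- onion: Red onion on the block, 84 mm; leave alone.
- pepper_mill: Brown pepper mill on the block, 150 mm high; leave alone.
- bean_tin: Low food tin right of the block, 75 mm wide, 58 mm high; leave alone.
- peeler: Black-handled peeler before the sink, 170 mm long; leave alone.

How it is judged (in metres and radians):
On the way:
1. with the pull ring pressed against the butcher block, the lock is pushed home (value of joint tongs_ring above 0.0095 m and contact force between tongs_ring and block above 1 N), for 0.05 s.
At the end, for the whole second after the job is handed in: The ring is home (over 9.5 mm of 12), both arms are sprung open (over 0.15 rad each), the middle of both jaws lies over the plate (within 64 mm of its centre) and below 50 mm height, and the tongs are at rest (value of joint tongs_ring above 0.0095 m and value of joint each of jaw_left, jaw_right above 0.15 rad and horizontal distance between each of left_tip, right_tip and plate below 0.064 m and height (world z) of each of left_tip, right_tip below 0.05 m and linear speed of tongs below 0.02 m/s); the robot touches nothing.
It fails at once if something else is knocked out of its place (over 30 mm) (distance of any of onion, pepper_mill, bean_tin, peeler from where it was at the start of the episode above 0.03 m).
It fails at once if the robot itself pushes the pull ring (over 3 N) (contact force between any of the fingers, the arm and tongs_ring above 3 N).
It also fails if it takes over 42 s, if anything falls off the work surface, if the arm or the gripper's body presses on something with over 40 N, if the wrist force passes 120 N, or if a joint passes its speed limit or range.

## Working session

There is one attempt and no reset: what is moved stays moved. The work goes in short steps, Python scripts to look and compute and a tool call to move; the robot and the scene stay as the last step left them, time stands still between calls to the robot, and variables do not carry over. Pictures are saved under pics/ and viewed, about 8 in all and at most 12, crops included, and the job is handed in when it is done.

Besides the shell and the picture viewer there is one more tool, called by a JSON object that holds its "method" and its "body". drive_tool: Moves the arm, as the interface text tells. Its arguments: {"type":"object","properties":{"deltas":{"type":"array"},"jaw":{"type":"number"},"force":{"type":"number"}},"required":["deltas"]}

```bash
ls; mkdir -p pics; python3 - <<'E'
from rig import r,cams,job
import cv2,numpy as np
print(r.sense())
for n in("top","scene"):
    p,d=cams.grab_frame(n); cv2.imwrite(f"pics/{n}0.png",p[:,:,::-1]); np.savez(f"{n}0.npz",p=p,d=d); print(cams.camera_params(n))
E
```

```text
pics
{'clock': 0.0, 'qpos': array([-1.13838605e+00,  3.53668474e-01,  1.63415174e+00, -2.44424209e-05,
        1.15520156e+00, -2.41113841e-03]), 'qvel': array([-3.31650061e-05, -5.57332874e-05,  1.78170904e-03,  9.18622321e-04,
        6.13425242e-04, -1.46032987e-03]), 'joint_efforts': array([-3.15500140e-03, -6.05263853e+01, -3.42068660e+01, -4.42666478e-04,
        9.35332733e-03, -8.32674004e-06]), 'eef_pos': array([ 263.07281505, -566.42529482,  247.54143916]), 'tcp_rot': array([-3.14016348e+00,  1.89018007e-05,  4.34831314e-01]), 'contact_force': array([ 1.18774205,  0.77327606, -0.45513792]), 'wrist_torque': array([-0.02801362, -0.01339438, -0.03513928]), 'opening': 0.9954890834002815}
{'fx': 454.88049917585926, 'fy': 454.88049917585926, 'cx': 279.7225111888214, 'cy': 204.27197896913668, 'R': array([[ 0.01595842, -0.99982333,  0.00993167],
       [-0.97995528, -0.01761247, -0.19843751],
       [ 0.19857737, -0.00656585, -0.98006322]]), 't': array([-223.39511965,  538.82983298,  965.21959337])}
{'fx': 379.3212065661124, 'fy': 379.3212065661124, 'cx': 274.33538393617846, 'cy': 209.11908918788467, 'R': array([[ 0.88167606, -0.47159168, -0.0157673 ],
       [-0.29352102, -0.52198344, -0.80086122],
       [ 0.36944922,  0.7107282 , -0.59864238]]), 't': array([-588.61406403,   88.11313992,  958.64760093])}
```

View pics/top0.png

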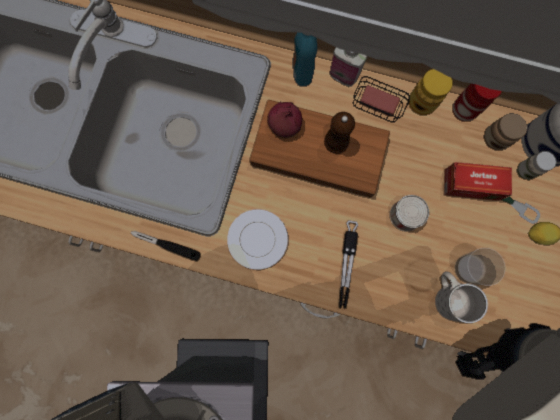

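View pics/scene0.png

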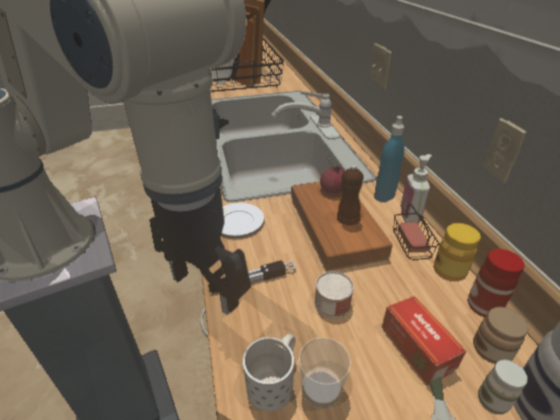

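The top view shows the ring at about (351,223), the head at (350,243), the jaw ends at (344,305), the plate at (258,240) and the block front edge running from (250,157) to (382,192). In the scene view the arm partly hides the tongs. Next I measure positions.

```bash
cat > h.py <<'E'
import numpy as np,cv2
from rig import r,cams,job
def ray(P,uv):
    uv=np.atleast_2d(np.asarray(uv,float)); x=(uv-[P['cx'],P['cy']])/[P['fx'],P['fy']]
    d=np.c_[x,np.ones(len(x))]@P['R']; return -P['R'].T@P['t'],d
def onplane(P,uv,z):
    o,d=ray(P,uv); return o+d*((z-o[2])/d[:,2])[:,None]
def cloud(P,d):
    v,u=np.mgrid[:d.shape[0],:d.shape[1]]
    o,k=ray(P,np.c_[u.ravel(),v.ravel()]); return (o+k*d.ravel()[:,None]).reshape(*d.shape,3)
E
python3 - <<'E'
from h import *
P=cams.camera_params("top"); f=np.load("top0.npz"); p,d=f['p'],f['d']; C=cloud(P,d)
print("table z",np.median(C[255:275,300:330,2]))
hsv=cv2.cvtColor(p,cv2.COLOR_RGB2HSV)
# plate
m=((hsv[...,1]<40)&(hsv[...,2]>120)).astype(np.uint8); m[:, :215]=0;m[:,300:]=0;m[:205]=0;m[280:]=0
c=max(cv2.findContours(m,0,1)[0],key=cv2.contourArea); e=cv2.fitEllipse(cv2.convexHull(c)); print("plate",e,onplane(P,e[0],14), "z rim",np.percentile(C[...,2][m>0],[5,50,95]))
# tongs dark/grey (not wood)
m=((hsv[...,1]<90)|(hsv[...,2]<60)).astype(np.uint8); m[:, :325]=0;m[:,372:]=0;m[:216]=0;m[312:]=0
n,l,s,ce=cv2.connectedComponentsWithStats(m); print(s[1:])
dk=((hsv[...,2]<60)&(m>0)).astype(np.uint8)
n,l,s,ce=cv2.connectedComponentsWithStats(dk)
for i in range(1,n):
    if s[i,4]>15:
        print("dark",s[i],ce[i],onplane(P,ce[i],26),"z",np.percentile(C[...,2][l==i],[5,50,90]))
# block front: top points z 40..60
b=(C[...,2]>42)&(C[...,2]<58); b[:,:245]=0;b[:,392:]=0;b[:95]=0;b[200:]=0
pts=C[b]; print("blk z",np.median(pts[:,2])); rc=cv2.minAreaRect(pts[:,:2].astype(np.float32)); print(rc,cv2.boxPoints(rc))
cv2.imwrite("pics/crop.png",cv2.resize(p[205:320,220:380,::-1],None,fx=5,fy=5,interpolation=cv2.INTER_CUBIC))
E
```

```text
table z 0.031862590099194676
plate ((257.09564208984375, 238.93017578125), (59.964778900146484, 60.5796012878418), 72.68614959716797) [[ 468.66145053 -163.79323848   14.        ]] z rim [ 2.61135514  9.25557301 15.16337211]
[[339 220  20  88 857]
 [325 310   6   2   9]]
dark [343 231  15  25 264] [349.75378788 242.02272727] [[ 463.73519545 -375.03677469   26.        ]] z [21.04081017 25.70619638 28.46037704]
dark [339 287  10  21 145] [343.22068966 297.39310345] [[ 340.11820844 -358.71031413   26.        ]] z [-1.12255081 23.36511847 27.06953826]
blk z 49.89972764827996
((715.4491577148438, -312.880126953125), (300.3948974609375, 225.1165771484375), 75.44624328613281) [[ 568.75977 -429.9735 ]
 [ 786.65283 -486.54266]
 [ 862.13855 -195.78674]
 [ 644.2455  -139.21759]]
```

View pics/crop.png

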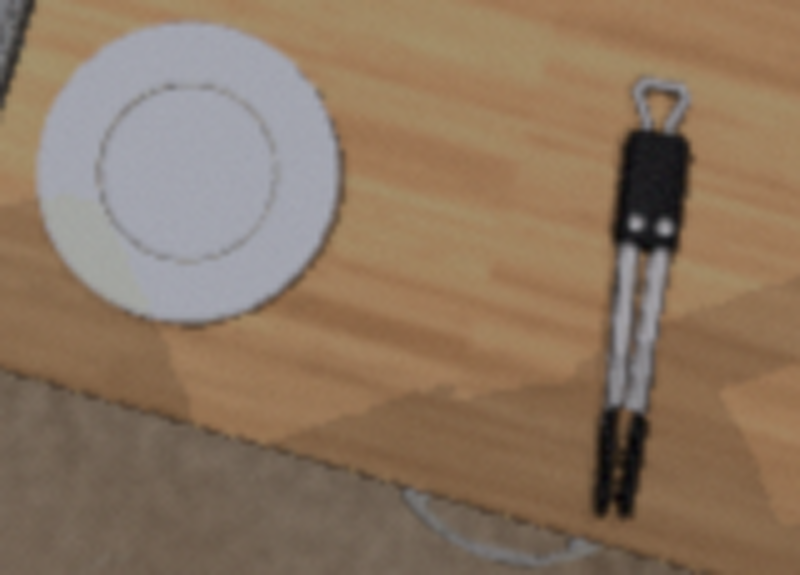

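The crop shows the ring bar at about pixel (352.6,221), the head at rows 231 to 255, and the jaws to row 308. Heights from depth are 25.7 mm for the head top and 49.9 mm for the block top. Head is at about (464,-375), tail axis angle is -0.13 and the block inward normal is -0.254. I'll move above the head.

{"method": "drive_tool", "body": {"deltas": [[3.3, -1.1, 1.2, 0], [3.3, -1.1, 1.2, 0], [3.3, -1.1, 1.2, 0], [3.3, -1.1, 1.2, 0], [3.3, -1.1, 1.2, 0], [3.3, -1.1, 1.2, 0], [3.3, -1.1, 1.2, 0], [3.2, -1.1, 1.2, 0], [0, 0, 0, 0.12], [0, 0, 0, 0.12], [0, 0, 0, 0.12], [0, 0, 0, 0.12]], "jaw": 0, "force": 60}}

```text
clock: 1.1
eef_pos: [464.8, -375.7, 151.8]
tcp_rot: [-3.141, 0.001, -0.05]
contact_force: [-0.4, 0.5, 0.2]
opening: 1.0
```

{"method": "drive_tool", "body": {"deltas": [[0, 0, 0, 0.086], [0, 0, 0, 0], [0, 0, 0, 0]]}}

```text
clock: 1.35
eef_pos: [464.6, -376.1, 152.0]
tcp_rot: [-3.141, 0.0, -0.128]
contact_force: [0.8, 0.4, 0.4]
opening: 0.999
```

```bash
python3 - <<'E'
from h import *
s=r.sense(); print(s['eef_pos'],s['tcp_rot'],s['qpos'],s['clock'])
P=cams.camera_params("wrist"); print(P)
p,d=cams.grab_frame("wrist"); cv2.imwrite("pics/w1.png",p[:,:,::-1]); np.savez("w1.npz",p=p,d=d,**P)
E
```

```text
[ 464.6025907  -376.13399549  152.03717398] [-3.14130817e+00  4.21205551e-04 -1.28347156e-01] [-6.83076705e-01  4.17441809e-01  1.77542546e+00  2.45616453e-05
  9.49233268e-01  1.01605253e+00] 1.35
{'fx': 325.19226210127806, 'fy': 325.19226210127806, 'cx': 279.59350291133717, 'cy': 211.5498664460583, 'R': array([[-1.27467556e-01, -9.91842723e-01,  1.87406177e-04],
       [-9.53918761e-01,  1.22645469e-01,  2.73855959e-01],
       [-2.71645025e-01,  3.47289796e-02, -9.61770699e-01]]), 't': array([-313.15299241,  479.24498273,  425.63812852])}
```

View pics/w1.png

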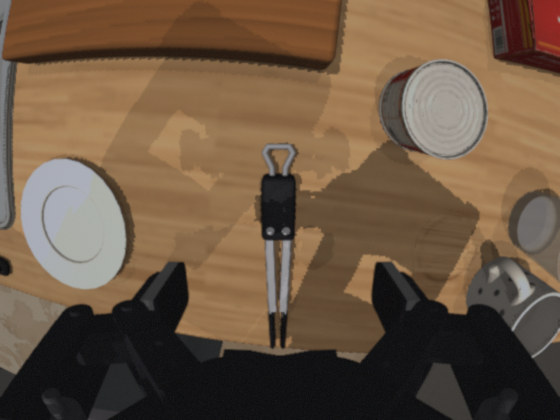

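The wrist view shows the head spanning (261–296, 174–240), the ring bar at (278,145), and the jaw ends at about (278,346). The tongs lie centred between the fingers.

```bash
cat >> h.py <<'E'
def fe(P,uv,z):
    uv=np.atleast_2d(np.asarray(uv,float))-[P['cx'],P['cy']]; rr=np.hypot(*uv.T); th=rr/P['fx']
    d=np.c_[uv*(np.sin(th)/np.maximum(rr,1e-9))[:,None],np.cos(th)]@P['R']; o=-P['R'].T@P['t']
    return o+d*((z-o[2])/d[:,2])[:,None]
E
python3 - <<'E'
from h import *
P=np.load("w1.npz"); p,d=P['p'],P['d']
hsv=cv2.cvtColor(p,cv2.COLOR_RGB2HSV)
m=(hsv[...,2]<45).astype(np.uint8); m[:,:250]=0;m[:,305:]=0;m[:165]=0;m[250:]=0
n,l,s,ce=cv2.connectedComponentsWithStats(m); i=1+np.argmax(s[1:,4]); print(s[i],ce[i])
c=cv2.findContours((l==i).astype(np.uint8),0,1)[0][0]
q=fe(P,c.reshape(-1,2),26)[:,:2].astype(np.float32); print("head rect",cv2.minAreaRect(q))
x,y,w,h=s[i,:4]
print(fe(P,[[x+w/2,y],[x+w/2,y+h]],26))
print("ring",fe(P,[[278.5,144]],15),"jaw",fe(P,[[278,346]],20))
print("block edge bottom/top pts",fe(P,[[140,57]],50),fe(P,[[280,66]],50),fe(P,[[325,68]],50), 'depth head',np.median(d[190:220,270:288]), 'tbl', d[200,240])
E
```

```text
[ 261  174   35   66 1952] [277.8960041 204.75     ]
head rect ((465.3105773925781, -374.187255859375), (27.267459869384766, 54.461910247802734), 81.80126190185547)
[[ 492.10943885 -378.10307163   26.        ]
 [ 437.43046945 -371.02627639   26.        ]]
ring [[ 514.75501685 -380.99183083   15.        ]] jaw [[ 321.34926366 -355.41489512   20.        ]]
block edge bottom/top pts [[ 598.36104867 -289.40090298   50.        ]] [[ 571.71681288 -389.47587497   50.        ]] [[ 566.95888987 -420.29571617   50.        ]] depth head 260.01065 tbl 286.76697
```

{"method": "drive_tool", "body": {"deltas": [[0.05, -0.2, 3.3, 0], [0, 0, 3.3, 0], [0, 0, 3.3, 0], [0, 0, 2.0, 0], [0, 0, 1.0, 0], [0, 0, 0.3, 0], [0, 0, 0, 0], [0, 0, 0, 0]]}}

```text
clock: 2.07
eef_pos: [466.2, -375.0, 21.4]
tcp_rot: [3.141, -0.001, -0.131]
contact_force: [-1.0, 0.3, -0.6]
opening: 0.997
```

{"method": "drive_tool", "body": {"deltas": [[0, 0, 0, 0], [0, 0, 0, 0], [0, 0, 0, 0], [0, 0, 0, 0], [0, 0, 0, 0], [0, 0, 0, 0], [0, 0, 0, 0], [0, 0, 0, 0]], "jaw": 1, "force": 60}}

```text
clock: 2.73
eef_pos: [465.8, -374.6, 21.0]
tcp_rot: [3.141, -0.001, -0.131]
contact_force: [-0.4, 0.1, 6.7]
opening: 0.311
```

{"method": "drive_tool", "body": {"deltas": [[0, 0, -0.8, 0], [0, 0, -0.7, 0], [0, -1.0, 0, 0.06], [0, -1.0, 0, 0.063], [1.5, 0, 0, 0], [1.5, 0, 0, 0], [1.0, 0, 0, 0], [0, 0, 0, 0], [0, 0, 0, 0]]}}

```text
clock: 3.48
eef_pos: [507.4, -364.6, 35.4]
tcp_rot: [3.142, 0.0, -0.254]
contact_force: [-0.2, -0.1, -1.7]
opening: 0.317
```

```bash
python3 - <<'E'
from h import *
s=r.sense(); print(s['eef_pos'],s['tcp_rot'],s['contact_force'])
P=cams.camera_params("wrist")
p,d=cams.grab_frame("wrist"); cv2.imwrite("pics/w2.png",cv2.resize(p[0:300,150:410,::-1],None,fx=2,fy=2)); np.savez("w2.npz",p=p,d=d,**P)
E
```

```text
[ 507.41800041 -364.63060475   35.38657022] [ 3.14157552e+00  1.55379654e-04 -2.53717972e-01] [-0.18219612 -0.14646448 -1.66280741]
```

View pics/w2.png

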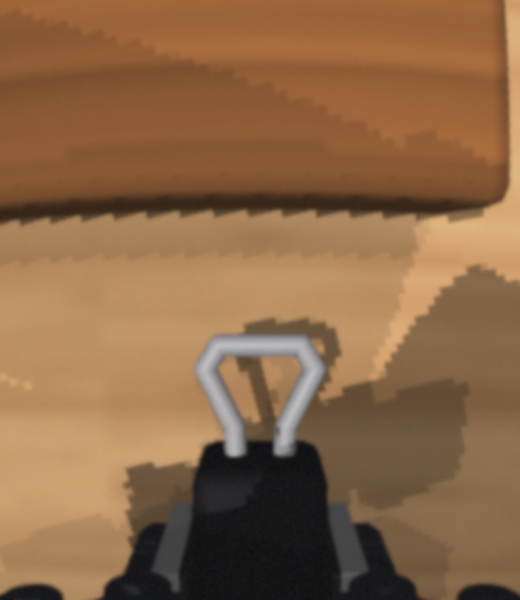

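The ring is held square to the block front (bar at about row 345 of the crop, block edge at about row 210), well inside the block's right end. I'll approach in small steps.

{"method": "drive_tool", "body": {"deltas": [[0.7, 0, 0, 0], [0.5, 0, 0, 0], [0.2, 0, 0, 0], [0.2, 0, 0, 0], [0.2, 0, 0, 0], [0, 0, 0, 0], [0, 0, 0, 0]]}}

```text
clock: 4.12
eef_pos: [524.8, -369.1, 35.2]
tcp_rot: [-3.142, 0.0, -0.254]
contact_force: [-0.1, 0.5, -2.7]
opening: 0.318
```

{"method": "drive_tool", "body": {"deltas": [[0.2, 0, 0, 0], [0.2, 0, 0, 0], [0.2, 0, 0, 0], [0, 0, 0, 0]]}}

```text
clock: 4.45
eef_pos: [531.2, -370.9, 35.4]
tcp_rot: [3.141, -0.001, -0.254]
contact_force: [0.1, -0.6, -1.1]
opening: 0.314
```

{"method": "drive_tool", "body": {"deltas": [[0.2, 0, 0, 0], [0.2, 0, 0, 0], [0, 0, 0, 0]]}}

```text
clock: 4.7
eef_pos: [533.6, -371.2, 34.9]
tcp_rot: [-3.141, 0.003, -0.254]
contact_force: [-2.2, 1.7, -2.5]
opening: 0.313
```

{"method": "drive_tool", "body": {"deltas": [[0.2, 0, 0, 0], [0.2, 0, 0, 0], [0.2, 0, 0, 0], [0, 0, 0, 0]]}}

```text
clock: 5.03
eef_pos: [538.3, -372.4, 34.7]
tcp_rot: [-3.141, 0.005, -0.254]
contact_force: [-8.4, 1.0, 0.6]
opening: 0.313
```

{"method": "drive_tool", "body": {"deltas": [[0.2, 0, 0, 0], [0.2, 0, 0, 0], [0, 0, 0, 0]]}}

```text
clock: 5.28
eef_pos: [543.0, -373.6, 34.6]
tcp_rot: [-3.141, 0.003, -0.254]
contact_force: [-3.9, 1.3, -4.2]
opening: 0.316
```

{"method": "drive_tool", "body": {"deltas": [[0.1, 0, 0, 0], [0.1, 0, 0, 0], [0, 0, 0, 0]]}}

```text
clock: 5.53
eef_pos: [545.2, -374.2, 34.7]
tcp_rot: [-3.141, 0.002, -0.254]
contact_force: [-6.0, 0.4, -3.1]
opening: 0.314
```

{"method": "drive_tool", "body": {"deltas": [[0.1, 0, 0, 0], [0.1, 0, 0, 0], [0, 0, 0, 0]]}}

```text
clock: 5.78
eef_pos: [545.5, -374.2, 34.6]
tcp_rot: [-3.14, 0.006, -0.254]
contact_force: [-13.1, 2.6, 1.8]
opening: 0.312
```

{"method": "drive_tool", "body": {"deltas": [[0.1, 0, 0, 0], [0.1, 0, 0, 0], [0, 0, 0, 0]]}}

```text
clock: 6.03
eef_pos: [545.6, -374.0, 34.0]
tcp_rot: [-3.14, 0.01, -0.254]
contact_force: [-15.6, 2.1, -3.7]
opening: 0.313
```

```bash
python3 - <<'E'
from h import *
s=r.sense(); print(s['eef_pos'],s['tcp_rot'],s['contact_force'])
P=cams.camera_params("wrist")
p,d=cams.grab_frame("wrist"); cv2.imwrite("pics/w3.png",p[:,:,::-1]); np.savez("w3.npz",p=p,d=d,**P)
E
```

```text
[ 545.6317659  -374.03548225   34.00015901] [-3.13956499  0.0095333  -0.25395896] [-15.63122249   2.07327791  -3.66389648]
```

View pics/w3.png

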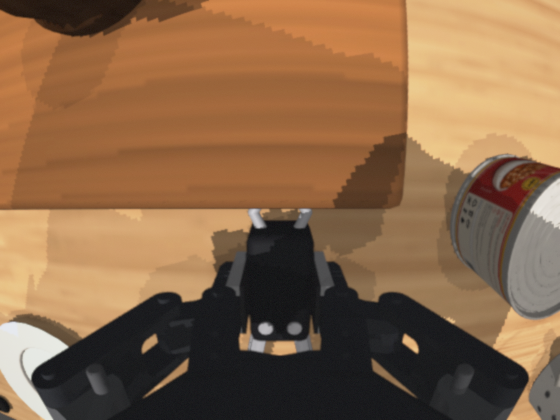

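Force climbed to 16 N while the arm stopped after about 12 mm of travel, so the ring is home; in the picture only its two shanks show between head and block edge at about (280,212). I'll press once more, back off, and lift.

{"method": "drive_tool", "body": {"deltas": [[0.1, 0, 0, 0], [0, 0, 0, 0], [0, 0, 0, 0]]}}

```text
clock: 6.33
eef_pos: [545.7, -374.0, 33.6]
tcp_rot: [-3.139, 0.011, -0.254]
contact_force: [-19.2, 2.6, 1.4]
opening: 0.313
```

{"method": "drive_tool", "body": {"deltas": [[-1.0, 0, 0, 0], [-2.0, 0, 0, 0], [-3.0, 0, 0, 0], [0, 0, -2.0, 0], [0, 0, -2.0, 0], [0, -1.5, 0, 0], [0, -2.0, 0, 0], [0, -2.0, 0, 0], [0, -1.2, 0, 0]]}}

```text
clock: 7.08
eef_pos: [511.1, -294.4, 75.5]
tcp_rot: [-3.141, -0.002, -0.254]
contact_force: [0.4, -0.3, -2.2]
opening: 0.313
```

{"method": "drive_tool", "body": {"deltas": [[0, 0, 0, 0.06], [0, 0, 0, 0.11], [0, 0, 0, 0.11], [0, 0, 0, 0.11], [0, 0, 0, 0.11], [0, 0, 0, 0.11], [0, 0, 0, 0.11], [0, 0, 0, 0.11], [0, 0, 0, 0.11], [0, 0, 0, 0.106], [0, 0, 0, 0], [0, 0, 0, 0]]}}

```text
clock: 8.08
eef_pos: [510.3, -295.9, 75.2]
tcp_rot: [-3.141, -0.001, -1.296]
contact_force: [-1.1, 1.0, -2.6]
opening: 0.313
```

```bash
python3 - <<'E'
from h import *
s=r.sense(); print(s['eef_pos'],s['tcp_rot'],s['qpos'],s['opening'],s['clock'])
P=cams.camera_params("top")
p,d=cams.grab_frame("top"); np.savez("top1.npz",p=p,d=d)
cv2.imwrite("pics/t1.png",cv2.resize(p[150:310,200:400,::-1],None,fx=4,fy=3.75,interpolation=cv2.INTER_CUBIC))
p2,d2=cams.grab_frame("wrist");P2=cams.camera_params("wrist");np.savez("w4.npz",p=p2,d=d2,**P2); cv2.imwrite("pics/w4.png",p2[:,:,::-1])
E
```

```text
[ 510.33666597 -295.87078164   75.20520807] [-3.14094332e+00 -6.15305206e-04 -1.29642668e+00] [-5.27965696e-01  5.11913666e-01  1.83614769e+00  5.50411280e-05
  7.92637599e-01  2.33921849e+00] 0.3125248357322995 8.0833
```

View pics/t1.png

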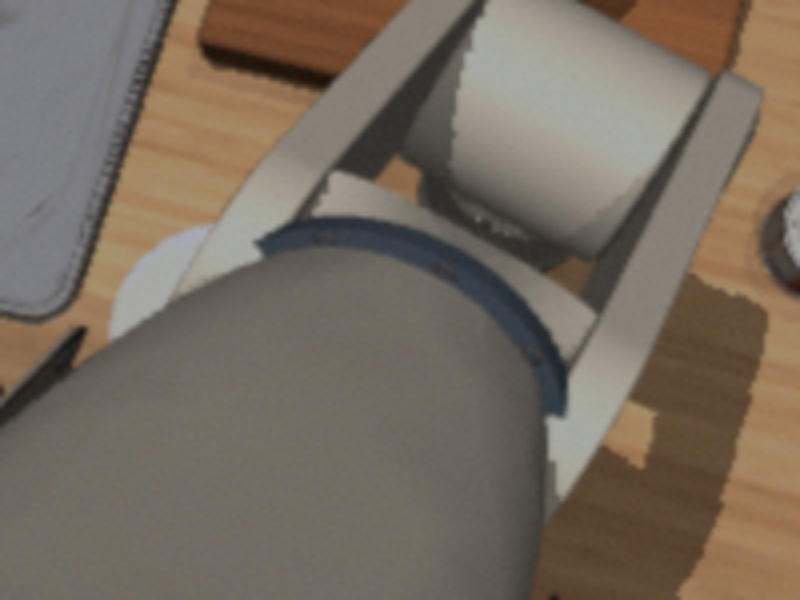

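View pics/w4.png

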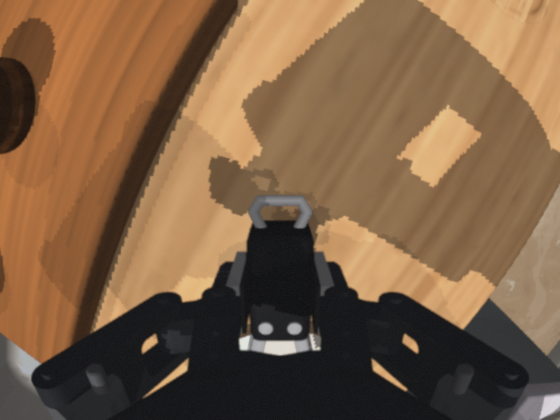

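The top view is blocked by the arm. The wrist view shows the ring home and the arms spreading at about (280,345). I'll check the plate centre from the earlier wrist image and look with the scene camera.

```bash
python3 - <<'E'
from h import *
P=np.load("w1.npz"); p=P['p']; hsv=cv2.cvtColor(p,cv2.COLOR_RGB2HSV)
m=((hsv[...,1]<45)&(hsv[...,2]>110)).astype(np.uint8); m[:,:16]=0;m[:,140:]=0;m[:150]=0;m[300:]=0
c=max(cv2.findContours(m,0,1)[0],key=cv2.contourArea)
q=fe(P,cv2.convexHull(c).reshape(-1,2),14)[:,:2].astype(np.float32); print(cv2.minEnclosingCircle(q),cv2.fitEllipse(q))
p,d=cams.grab_frame("scene"); cv2.imwrite("pics/s2.png",cv2.resize(p[150:300,170:370,::-1],None,fx=4,fy=4,interpolation=cv2.INTER_CUBIC)); np.savez("s2.npz",p=p,d=d)
E
```

```text
((469.4136047363281, -160.4223175048828), 69.99586486816406) ((469.4049377441406, -160.6254425048828), (138.94972229003906, 139.4797821044922), 27.081148147583008)
```

View pics/s2.png

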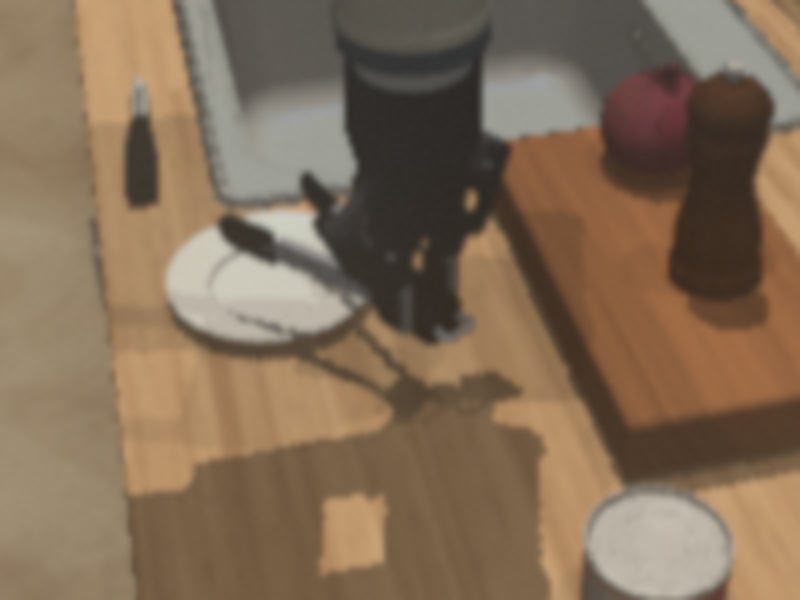

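The near arm stands open over the plate at about (245,235), and the shadow shows both arms spread. Two views agree on the plate centre, about (469,-162). I'll lower now.

{"method": "drive_tool", "body": {"deltas": [[-0.6, 0.35, 1.0, 0], [0, 0, 1.2, 0], [0, 0, 1.0, 0], [0, 0, 0.5, 0], [0, 0, 0.3, 0], [0, 0, 0.2, 0], [0, 0, 0, 0]]}}

```text
clock: 8.82
eef_pos: [504.7, -291.2, 32.8]
tcp_rot: [3.141, 0.0, -1.3]
contact_force: [0.2, 0.1, -1.4]
opening: 0.314
```

{"method": "drive_tool", "body": {"deltas": [[0, 0, 0.1, 0], [0, 0, 0.1, 0], [0, 0, 0, 0]]}}

```text
clock: 9.07
eef_pos: [504.9, -291.3, 31.4]
tcp_rot: [-3.141, -0.0, -1.3]
contact_force: [0.1, 0.2, -0.9]
opening: 0.316
```

{"method": "drive_tool", "body": {"deltas": [[0, 0, 0.1, 0], [0, 0, 0.1, 0], [0, 0, 0, 0], [0, 0, 0, 0]]}}

```text
clock: 9.4
eef_pos: [505.1, -291.4, 29.7]
tcp_rot: [-3.141, -0.001, -1.3]
contact_force: [-0.6, -0.5, 3.8]
opening: 0.316
```

{"method": "drive_tool", "body": {"deltas": [[0, 0, 0.1, 0], [0, 0, 0.1, 0], [0, 0, 0, 0], [0, 0, 0, 0]]}}

```text
clock: 9.73
eef_pos: [505.4, -291.8, 28.0]
tcp_rot: [-3.141, -0.001, -1.3]
contact_force: [-0.0, -2.1, 7.6]
opening: 0.315
```

In contact with the rim. I'll ease up a little and release in stages.

{"method": "drive_tool", "body": {"deltas": [[0, 0, -0.1, 0], [0, 0, -0.05, 0], [0, 0, 0, 0]], "force": 20}}

```text
clock: 9.98
eef_pos: [505.1, -291.4, 29.1]
tcp_rot: [-3.141, -0.001, -1.3]
contact_force: [-0.3, -1.6, 3.9]
opening: 0.313
```

{"method": "drive_tool", "body": {"deltas": [[0, 0, 0, 0], [0, 0, 0, 0], [0, 0, 0, 0], [0, 0, 0, 0], [0, 0, 0, 0], [0, 0, 0, 0]], "jaw": 0.3}}

```text
clock: 10.48
eef_pos: [504.7, -291.1, 28.6]
tcp_rot: [3.141, 0.0, -1.3]
contact_force: [-0.2, -0.2, -0.5]
opening: 0.703
```

{"method": "drive_tool", "body": {"deltas": [[0, 0, -0.5, 0], [0, 0, -1.5, 0], [0, 0, -3.0, 0], [0, 0, -4.0, 0], [0, 0, -4.0, 0], [0, 0, -4.0, 0], [0, 0, -4.0, 0], [0, 0, -3.0, 0], [0, 0, 0, 0], [0, 0, 0, 0]]}}

```text
clock: 11.32
eef_pos: [505.5, -291.7, 271.2]
tcp_rot: [-3.139, -0.003, -1.3]
contact_force: [0.0, -0.6, -0.5]
opening: 0.699
```

```bash
python3 - <<'E'
from h import *
s=r.sense(); print(s['eef_pos'],s['tcp_rot'],s['qpos'],s['opening'],s['clock'])
P2=cams.camera_params("wrist");p2,d2=cams.grab_frame("wrist");np.savez("w5.npz",p=p2,d=d2,**P2); cv2.imwrite("pics/w5.png",p2[:,:,::-1])
p,d=cams.grab_frame("scene"); cv2.imwrite("pics/s3.png",cv2.resize(p[150:300,170:370,::-1],None,fx=4,fy=4,interpolation=cv2.INTER_CUBIC)); np.savez("s3.npz",p=p,d=d)
E
```

```text
[ 505.54236561 -291.66632168  271.20751964] [-3.13850529 -0.00317471 -1.30021129] [-5.25851977e-01  2.65536473e-01  1.70274897e+00 -1.39826186e-05
  1.16887884e+00  2.34515618e+00] 0.6988906974975833 11.3167
```

View pics/s3.png

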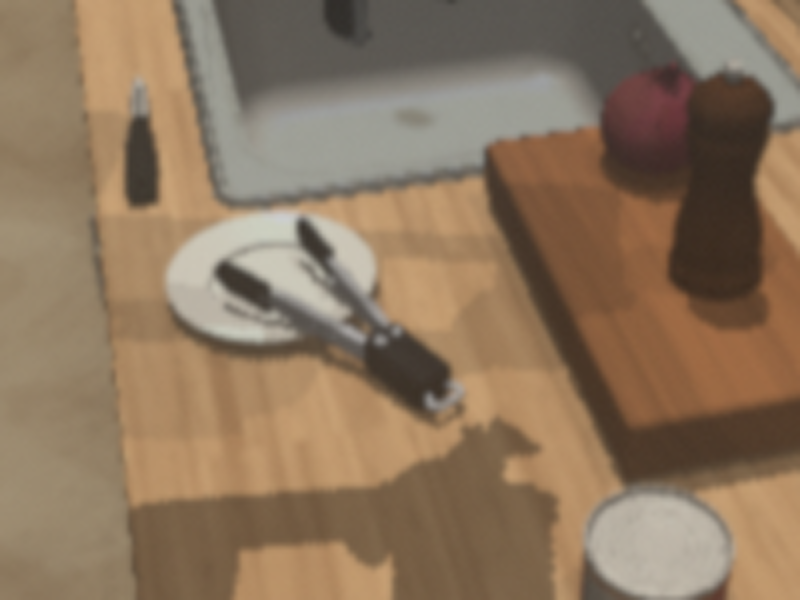

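The tongs lie open with both jaws on the plate, at about (243,283) and (315,238) in the crop, and nothing else has shifted. A numeric check comes next.

```bash
python3 - <<'E'
from h import *
P=cams.camera_params("scene"); f=np.load("s3.npz"); p,d=f['p'],f['d']; C=cloud(P,d)
m=(cv2.cvtColor(p,cv2.COLOR_RGB2HSV)[...,2]<75).astype(np.uint8); m[:200]=0;m[230:]=0;m[:,:218]=0;m[:,258:]=0
n,l,s,ce=cv2.connectedComponentsWithStats(m)
for i in range(1,n):
    if s[i,4]>25:
        q=C[l==i]; k=np.median(q,0); print("jaw",s[i],k,"zmax",np.percentile(q[:,2],95),"dist",np.hypot(*(k[:2]-[469,-162])), 'scene plane20',onplane(P,ce[i],22))
w=np.load("w5.npz"); q=w['p']; cv2.imwrite("pics/w5c.png",cv2.resize(q[100:330,130:430,::-1],None,fx=2.6,fy=2.6))
h=cv2.cvtColor(p,cv2.COLOR_RGB2HSV); m=((h[...,1]<60)&(h[...,2]>110)).astype(np.uint8); m[:200]=0;m[240:]=0;m[:,:208]=0;m[:,268:]=0
c=np.vstack(cv2.findContours(m,0,1)[0]); u=onplane(P,cv2.convexHull(c).reshape(-1,2),12)[:,:2].astype(np.float32); print("plate",cv2.minEnclosingCircle(u))
E
```

```text
jaw [245 206   7   9  26] [ 498.55278008 -169.2438375    34.35744587] zmax 39.87401005676708 dist 30.427618904343095 scene plane20 [[ 504.6770286  -153.68605376   22.        ]]
jaw [225 216  12  11  55] [ 442.7893228 -186.0036818   30.9758331] zmax 38.83778625661956 dist 35.54119214756108 scene plane20 [[ 446.20408712 -175.01913999   22.        ]]
plate ((489.6140441894531, -162.45196533203125), 96.0258560180664)
```

View pics/w5c.png

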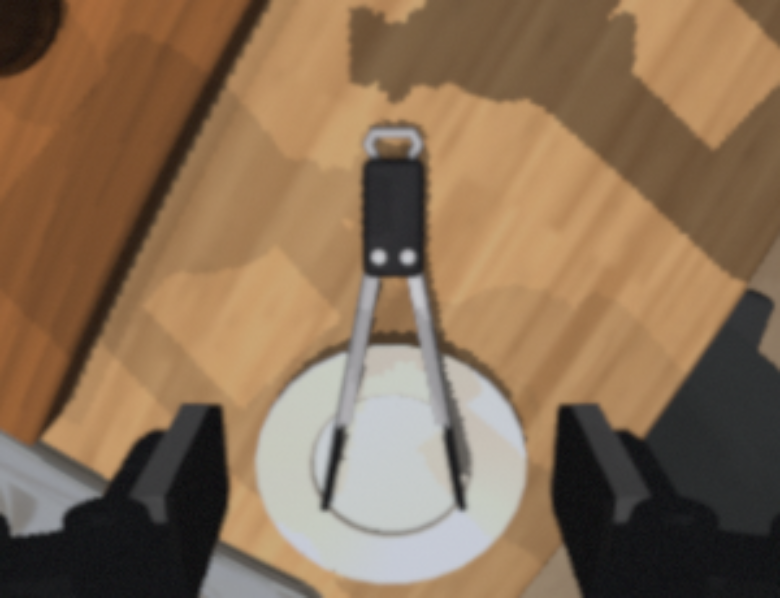

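The wrist view shows both jaws inside the plate, at about (330,480) and (455,480). The ring stands about 14 mm out of the head, which is 26 − 12, so it is home. Handing in.

```bash
python3 -c "
from rig import job
print(job.sign_off())"
```

```text
the job is handed in; nothing more can be done
None
```

The tongs are unlocked and lying open with both jaws on the white plate. I handed the job in with about 30 s of the 42 s left, and it gave no verdict.

**What I did:** I gripped the tongs by the head and pressed the ring square against the block's front side. The arm stopped after about 12 mm of travel with the force up to 19 N. I then turned the tongs, lowered them until the arms touched the plate rim, released them and raised the gripper clear to about 270 mm.

**Last checks:**
- **Ring:** it stands about 14 mm out of the head, which matches fully home. I never measured the ring joint directly.
- **Jaws:** both arms are spread in the pictures. The jaws are about 30 and 36 mm from the plate centre (limit 64 mm), and their tops are at most about 40 mm high (limit 50 mm). Those distances use the plate centre measured before the placing.
- **Everything else:** the onion, pepper mill, tin and peeler look unmoved in the scene view. I checked this by eye, not by measurement.

**Checks that disagreed:**
- A last fit of the plate from the scene camera gave a 96 mm radius. I put that down to the colour mask picking up the tongs and discarded it.
- The two earlier plate fits differed by about 3 mm. I used a centre between them, and the final wrist picture shows both jaws well inside the rim.

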